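# Close the vial drawer and reset its interlock with the two-key chord

## Robot

A 7-joint arm with a two-finger parallel gripper is mounted at the origin on the work surface. World frame = base frame: x ahead of the robot, y to its left, z up, the work surface at z = 0. Lengths are in m, angles in rad, forces in N, time in s.
With the tool pointing down it reaches from about 0.425 to 0.925 m from the base axis. Payload 6.8 kg.
Tool frame: the origin (TCP) lies midway between the tips of the shut fingers; the grasp point (between the pads) lies bot.grip_point_offset behind it (bot.grip_point_offset is the distance from the TCP to the grasp point, in m); z points along the fingers, y is the line along which they close (so a half turn about z gives the same grasp; the last joint's range is limited). The gripper opens to 85 mm and grips with 20 to 120 N. Pads are 22 mm wide; open, the fingers measure 114 mm over their backs; the gripper's body (76 mm by 85 mm) begins 54 mm behind the grasp point. The pads swing forward as they close: fully open they stand 13 mm farther back than shut.
Start: joints at [1.196, 0.477, 0.022, 1.555, -0.011, 1.109, -0.083], TCP at [0.178, -0.651, 0.231] pointing down, gripper open.
Joint ranges: [-2.96, 2.96], [-0.34, 2.1], [-1.41, 1.46], [0.24, 2.44], [-1.37, 4.51], [0.17, 1.92], [-2.96, 2.96]. Speed limits (rad/s): [2.39, 2.39, 3.14, 3.14, 3.14, 3.14, 3.14].

## Interface

Orientations are given as a unit quaternion [w, x, y, z].
In Python, from station import get_obs, cams, job, bot gives the robot as it stands.
- The arm moves only by the tool arm_command, never from a script. Its argument "rows" is a list that holds one entry, the list of rows, each a list of 5 numbers: the finger opening in mm, from 0 to 85.4, then the shift along the world's x, y, z in units of 60 mm (1.0 is 60 mm), then the turn about the world's z in units of 0.08 rad (1.0 is 0.08 rad). In form: [[[grip, x, y, z, turn], ...]]. A call has exactly 10 rows; each row shifts and turns the commanded pose from where the row before left it; what a row does not reach is not made up. A row lasts 1/8 s, in which the tool goes at most 62.5 mm and 10.7 degrees, less where a joint would pass 70% of its speed; a pose out of reach is approached as far as the arm can. A call with a number of a shift or a turn outside -1 to 1 is refused whole. A call with a gripper value outside its range is refused whole. The fingers move at their own pace and stop on an object; "newtons" is the grip in N (left out, the last holds). Time passes only in rows, so rows that do not move let the fingers close, or fill a call up. It gives the time, the measured TCP pose, the force, the opening and the grip force at its end, in the units of the state.
- get_obs(): the state, without advancing time (a new reading comes with each control period).
- cams.read_camera(name): name is "side" or "top"; returns the picture (420x560x3 uint8, red, green, blue); there is no depth.
- cams.camera_params(name): a dict with "K" (3x3 intrinsics, pixels), "extrinsics" (4x4, takes a point from camera to world coordinates). Camera axes: x right, y down, z forward; pixel columns grow to the right and rows downward; lengths in m; the calibration is good to about 2 mm. A picture is of the moment at which its call begins. camera_params takes no time and is no camera call.
- job.hand_in(): hands the job in; it is judged then, once.
The state is a dict: "t": time; "q": joint angles; "joint_vel": joint speeds; "joint_torque": joint torques, N m; "eef_pos": TCP position; "tool_rot": TCP orientation; "contact_force": force on the tool from outside, world axes, zero at the start; "torque": the same for the moment, N m; "gripper_width": opening from 0.0 (shut) to 1.0 (fully open); "grasp_force": force on a finger pad.
Only numpy, scipy, OpenCV 4.12 (cv2) and the standard library are available. Lean on these libraries where they do the work, as an engineer would, in place of code of your own. Each camera call takes 0.05 s, during which the arm holds its last target. There are 200 camera calls.

## Task

Push the open vial drawer of the white sampler fully home with the fingers. Then, on the loose console, put one fingertip on each of the two round keys and press both together, fully down, hold them there for three seconds, then let go so that both spring back up. Do not press the square key between them, never press one round key without the other, leave the console lying where it is, and disturb nothing else; nothing is to be gripped or lifted.

Things in the scene. Friction and masses are not known exactly. Their poses are not given: they have to be found in the camera images.
- sampler: White steel sampler module, a low box 260 deep (x) x 220 wide (y) x 120 high, fixed to the table, with one drawer in its front. Origin at the foot of its front face, in the middle of the width, on the table; its +x points back into the module, -x out of the front (the way the drawer opens), z up.
- drawer (a joint): How far the sampler's drawer stands out, m: 0 fully home, 0.10 the outer stop; it starts 0.05 to 0.09 open. It slides along the sampler's x axis (grows towards -x), needs about 2 N to move and stays where it is left; at 0 it meets a firm stop.
- drawer_face (a point): Centre of the outer face of the grey drawer front, an upright panel 200 wide x 80 high x 12 thick, 20 to 100 above the table; this point is 60 above it, moves with the drawer, and is 12 in front of the sampler's front face when home. Axes as the sampler. A lip 90 wide sticks 12 out of the panel at 28 to 36 above the table; above it the face is flat. Vials behind it top out at 78 above the table.
- console: White plastic control console, 0.9 kg, loose on rubber feet, 130 deep (x) x 190 wide (y), top face 38 above the table. Origin under its centre, on the table; z up, y along the row of its three sprung black keys (round, square, round), 15 from the centre towards +x. Five small flat keys near its -x edge are fixed; a display strip lies near its +x edge.
- left_key (a joint): How far the round key on the console's +y side is pressed, m: 0 up, 0.007 fully down against a stop. A spring pushes back with 1.2 N at first touch, rising to 4 N fully down (so both keys together take 8 N).
- left_key_top (a point): Centre of the top of the left round key, a black cylinder 26 in diameter, at console x 15, y +32; its top is 50 above the table when up, 43 when fully down, and the point moves with the key. The round keys' centres are 64 apart.
- right_key (a joint): The same for the round key on the console's -y side: 0 up, 0.007 fully down, same spring.
- right_key_top (a point): Centre of the top of the right round key, same size, at console x 15, y -32.
- square_key (a joint): How far the square key is pressed, m: 0 up, 0.005 fully down (3 N). It must not be pressed.
- square_key_top (a point): Centre of the top of the square key, 20 x 20, midway between the round keys, its top 45 above the table when up (5 lower than the round keys, 2 higher than they are when fully down).
- amber_bottle: Bystander: brown bottle, 48 in diameter, 95 high, standing behind (+x of) the console. Origin at its foot.
- jar: Bystander: clear jar, 44 in diameter, 60 high, standing behind (+x of) the console. Origin at its foot.
- beaker: Bystander: glass beaker, 60 in diameter, 70 high, standing on top of the sampler about its middle (120 above the table). Origin at its foot.
- wrench: Bystander: steel wrench, 130 long, lying on the table nearer the robot. Origin under its middle.
- column: Bystander: steel chromatography column, 126 long and 16 thick, lying on the table between the sampler and the console. Origin under its middle, long axis its x.
- cap_box: Bystander: cardboard box 90 x 70 x 50 high, out to the robot's right. Origin under its centre.
- screwdriver: Bystander: screwdriver, 170 long, lying out to the robot's left. Origin under its middle.
Not all that is in view belongs to the job. Of the things shaped like the console, the white one is meant.

How it is judged:
On the way, in this order (a step that is already met when the one before it is completed fails the run):
1. the drawer is fully home (within 4 mm) (value of joint drawer below 0.004 m), for 0.2 s.
2. both round keys are held down together by the fingers (each at least 5.5 of 7 mm) for 2 s without a break, the drawer home (value of joint each of left_key, right_key above 0.0055 m and contact force between the fingers and console above 3 N and value of joint drawer below 0.004 m), for 2 s.
At the end, for the whole second after the job is handed in: The drawer is within 4 mm of fully home, all three keys are back up (within 1 mm), and the console rests on the table within 20 mm of where it began (value of joint drawer below 0.004 m and value of joint each of left_key, right_key, square_key below 0.001 m and linear speed of console below 0.01 m/s and height (world z) of console below 0.005 m and distance of console from where it was at the start of the episode below 0.02 m); the robot touches nothing.
It fails at once if the square key is pressed by more than 2 mm (value of joint square_key above 0.002 m).
It fails at once if one round key is pressed by more than 4.5 mm while the other is up (under 0.7 mm) ((value of joint left_key above 0.0045 m and value of joint right_key below 0.0007 m) or (value of joint right_key above 0.0045 m and value of joint left_key below 0.0007 m)).
It fails at once if a round key is pressed by more than 4 mm while the drawer is still more than 20 mm open (value of joint drawer above 0.02 m and value of joint any of left_key, right_key above 0.004 m).
It fails at once if the console is lifted by more than 8 mm or shifted by more than 20 mm (height (world z) of console above 0.008 m or distance of console from where it was at the start of the episode above 0.02 m).
It fails at once if a bystander is moved or lifted by more than 25 mm, or knocked over (distance of any of amber_bottle, jar, beaker, wrench, column, cap_box, screwdriver from where it was at the start of the episode above 0.025 m or angle between any of amber_bottle, jar, beaker, cap_box's own z axis and vertical above 0.5 rad).
It also fails if it takes over 51 s, if anything falls off the work surface, if the arm or the gripper's body presses on something with over 40 N, if the wrist force passes 120 N, or if a joint passes its speed limit or range.

## Working session

There is one attempt and no reset: what is moved stays moved. The work goes in short steps, Python scripts to look and compute and a tool call to move; the robot and the scene stay as the last step left them, time stands still between calls to the robot, and variables do not carry over. Pictures are saved under pics/ and viewed, at most 10 in all, crops included, and the job is handed in when it is done.

Besides the shell and the picture viewer there is one more tool, called after "Emit:" as name(argument=value, ...), one argument or row to a line, values as JSON. arm_command: Moves the arm, as the interface text tells. Its arguments: {"type":"object","properties":{"rows":{"type":"array"},"newtons":{"type":"number"}},"required":["rows"]}

```bash
mkdir -p pics; python3 - <<'E'
from station import get_obs,cams,job,bot
import cv2,numpy as np
for n in("top","side"):
    im=cams.read_camera(n); cv2.imwrite(f"pics/{n}0.png",im[:,:,::-1])
    p=cams.camera_params(n); print(n,np.round(p["K"],1).tolist(),np.round(p["extrinsics"],3).tolist())
o=get_obs()
for k in("t","eef_pos","tool_rot","contact_force","gripper_width"):print(k,o[k])
print(bot.grip_point_offset)
E
```

```text
top [[496.7, 0.0, 276.5], [0.0, 496.7, 203.4], [0.0, 0.0, 1.0]] [[0.001, -0.983, 0.183, 0.26], [-1.0, -0.003, -0.011, 0.012], [0.011, -0.182, -0.983, 1.517], [0.0, 0.0, 0.0, 1.0]]
side [[432.8, 0.0, 282.5], [0.0, 432.8, 213.5], [0.0, 0.0, 1.0]] [[0.877, -0.335, 0.346, 0.035], [-0.481, -0.629, 0.61, -0.818], [0.013, -0.701, -0.713, 1.061], [0.0, 0.0, 0.0, 1.0]]
t 0.1
eef_pos [ 0.17781692 -0.6506001   0.2304167 ]
tool_rot [-8.15277513e-04  9.91113846e-01  1.33013732e-01 -1.63443967e-04]
contact_force [ 0.45033667 -0.24299566 -0.67707637]
gripper_width 1.0020566742524772
0.0187
```

View pics/top0.png

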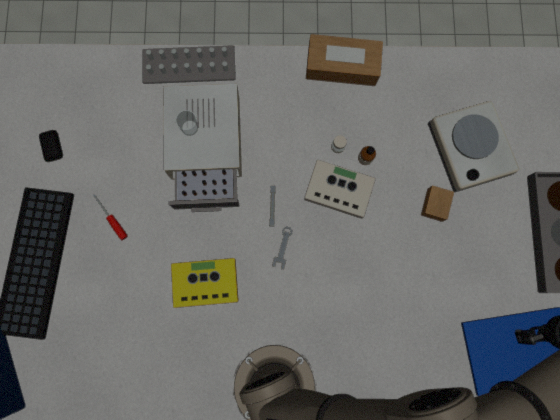

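View pics/side0.png

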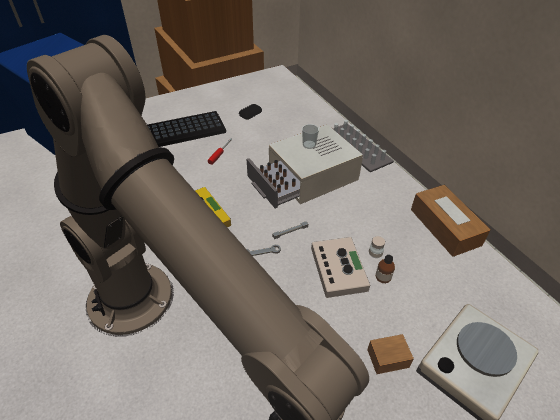

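The top view shows the sampler at about (202,130) with the drawer front at row 205. The white console is at (340,188), turned slightly, with its keys near (331,179), (342,183) and (352,186). The yellow console at (205,282) is a decoy.

```bash
cat > h.py <<'E'
import cv2,numpy as np
from station import get_obs,cams,job,bot
def ray(n,u,v,z):
    p=cams.camera_params(n);K=np.array(p["K"]);E=np.array(p["extrinsics"])
    d=E[:3,:3]@np.linalg.solve(K,[u,v,1.]);o=E[:3,3]
    return o+d*(z-o[2])/d[2]
def proj(n,P):
    p=cams.camera_params(n);E=np.array(p["extrinsics"]);c=E[:3,:3].T@(np.array(P)-E[:3,3]);c=np.array(p["K"])@c
    return c[:2]/c[2]
def blobs(im,box,th,lo=8,hi=400):
    x0,y0,x1,y1=box;g=cv2.cvtColor(im,cv2.COLOR_RGB2GRAY)[y0:y1,x0:x1]
    g=cv2.resize(g,None,fx=4,fy=4,interpolation=cv2.INTER_CUBIC)
    n,l,s,c=cv2.connectedComponentsWithStats((g<th).astype(np.uint8))
    return [(round((c[i][0]+.5)/4-.5+x0,2),round((c[i][1]+.5)/4-.5+y0,2),s[i][4]/16,s[i][2]/4,s[i][3]/4) for i in range(1,n) if lo<s[i][4]/16<hi]
E
python3 - <<'E'
from h import *
t=cv2.imread("pics/top0.png")[:,:,::-1];s=cv2.imread("pics/side0.png")[:,:,::-1]
for n,im,b in(("top",t,(304,158,376,218)),("side",s,(310,234,372,300))):
  for q in blobs(im,b,60): print(n,q,np.round(ray(n,q[0],q[1],.047),4))
a=cv2.resize(t[155:220,155:250],None,fx=6,fy=6,interpolation=cv2.INTER_CUBIC)
b=cv2.resize(t[155:220,300:380],None,fx=6,fy=6,interpolation=cv2.INTER_CUBIC)
c=cv2.resize(s[150:210,235:310],None,fx=6,fy=6,interpolation=cv2.INTER_CUBIC)
cv2.imwrite("pics/ca.png",np.ascontiguousarray(a[:,:,::-1]));cv2.imwrite("pics/cb.png",np.ascontiguousarray(b[:,:,::-1]))
E
```

```text
top (np.float64(365.01), np.float64(159.92), np.float64(63.125), np.float64(15.25), np.float64(6.5)) [ 0.6699 -0.2757  0.047 ]
top (np.float64(331.45), np.float64(179.31), np.float64(58.0625), np.float64(8.5), np.float64(8.5)) [ 0.6084 -0.1715  0.047 ]
top (np.float64(341.41), np.float64(182.63), np.float64(42.25), np.float64(7.75), np.float64(7.75)) [ 0.5982 -0.2016  0.047 ]
top (np.float64(351.58), np.float64(185.76), np.float64(57.1875), np.float64(8.75), np.float64(8.75)) [ 0.5885 -0.2323  0.047 ]
top (np.float64(317.12), np.float64(193.95), np.float64(14.75), np.float64(5.0), np.float64(4.0)) [ 0.5628 -0.1272  0.047 ]
top (np.float64(326.48), np.float64(197.04), np.float64(15.1875), np.float64(5.0), np.float64(4.0)) [ 0.5534 -0.1554  0.047 ]
top (np.float64(335.83), np.float64(200.14), np.float64(15.25), np.float64(5.25), np.float64(4.0)) [ 0.5439 -0.1835  0.047 ]
top (np.float64(345.33), np.float64(203.08), np.float64(15.9375), np.float64(5.25), np.float64(4.0)) [ 0.535 -0.212  0.047]
top (np.float64(354.78), np.float64(206.15), np.float64(15.8125), np.float64(5.5), np.float64(
[... 344 characters left out ...]
15.375), np.float64(4.5), np.float64(4.5)) [ 0.5491 -0.1637  0.047 ]
side (np.float64(344.4), np.float64(260.74), np.float64(36.4375), np.float64(7.75), np.float64(6.25)) [ 0.5949 -0.2087  0.047 ]
side (np.float64(325.91), np.float64(263.8), np.float64(15.9375), np.float64(4.5), np.float64(5.0)) [ 0.54   -0.1924  0.047 ]
side (np.float64(347.5), np.float64(268.58), np.float64(58.0), np.float64(9.0), np.float64(8.75)) [ 0.5863 -0.2372  0.047 ]
side (np.float64(328.4), np.float64(271.75), np.float64(17.375), np.float64(4.75), np.float64(5.25)) [ 0.5306 -0.2204  0.047 ]
side (np.float64(331.05), np.float64(280.01), np.float64(17.375), np.float64(5.0), np.float64(5.25)) [ 0.5213 -0.2486  0.047 ]
```

View pics/ca.png

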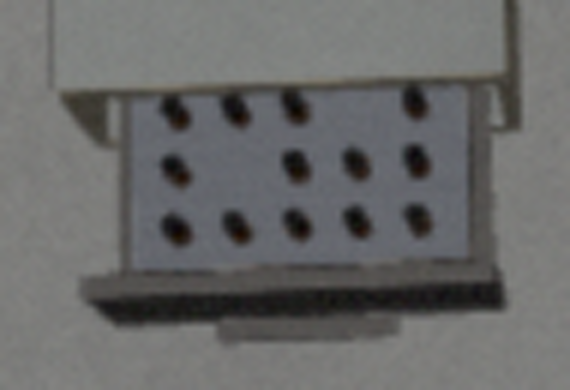

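View pics/cb.png

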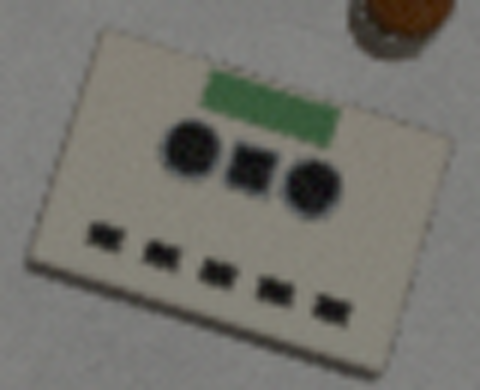

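The crops show the drawer's outer top edge running from about (169.7,205) to (238.3,202.2) in full-image pixels. The console's three keys are clean blobs. The round keys measure 64 mm apart, matching the given spacing, and top and side agree to within a few mm.

```bash
python3 - <<'E'
from h import *
A=ray("top",169.7,205,.1);B=ray("top",238.3,202.2,.1);d=A-B
M=(A+B)/2;yaw=np.arctan2(-d[0],d[1]);print("drawer",A,B,np.linalg.norm(d),"mid",M,"yaw",yaw)
# sampler top front edge z=.12
C=ray("top",155+58/6,155+90/6,.12);D=ray("top",155+508/6,155+77/6,.12)
print("sampler",C,D,np.linalg.norm(C-D),(C+D)/2)
# sampler-frame opening
n=np.array([np.cos(yaw),np.sin(yaw)]);print("open",n@((C+D)/2-M)[:2]-.012)
L=ray("top",331.45,179.31,.045);R=ray("top",351.58,185.76,.045);print("keys",L,R,np.linalg.norm(L-R),np.arctan2(-(L-R)[0],(L-R)[1]))
E
```

```text
drawer [0.51775507 0.30534693 0.1       ] [0.52665476 0.10710665 0.1       ] 0.1984399462996527 mid [0.52220492 0.20622679 0.1       ] yaw 0.04486331531397942
sampler [0.61689796 0.31986794 0.12      ] [0.62424624 0.10334733 0.12      ] 0.21664526570236167 [0.6205721  0.21160764 0.12      ]
open 0.0865095263130666
keys [ 0.6088886  -0.17171287  0.045     ] [ 0.58899269 -0.23262481  0.045     ] 0.06407894392884508 -0.3157090799503759
```

Emit:
arm_command(
  rows=[
    [[50,0.49,0.585,0,-0.28],[50,0.49,0.585,0,-0.28],[50,0.49,0.585,0,-0.28],[50,0.49,0.585,0,-0.28],[50,0.49,0.585,0,-0.28],[50,0.49,0.585,0,-0.28],[50,0.49,0.585,0,-0.28],[50,0.49,0.585,0,-0.28],[50,0.49,0.585,0,-0.28],[50,0.49,0.585,0,-0.28]],
  ],
)

```text
t: 1.35
eef_pos: [0.4725, -0.2988, 0.231]
tool_rot: [-0.0, 1.0, 0.021, -0.0]
contact_force: [0.3, -0.5, 0.2]
gripper_width: 0.583
grasp_force: 0.0
```

Emit:
arm_command(
  rows=[
    [[50,-0.05,0.84,0,0],[50,-0.05,0.84,0,0],[50,-0.05,0.84,0,0],[50,-0.05,0.84,0,0],[50,-0.05,0.84,0,0],[50,-0.05,0.84,0,0],[50,0,0.84,0,0],[50,0,0.84,0,0],[50,0,0.84,0,0],[50,0,0.84,0,0]],
  ],
)

```text
t: 2.6
eef_pos: [0.4537, 0.2052, 0.2311]
tool_rot: [0.0, 1.0, 0.021, -0.0]
contact_force: [0.5, -0.6, 0.9]
gripper_width: 0.583
grasp_force: 0.0
```

Emit:
arm_command(
  rows=[
    [[50,0,0,-0.3,0],[50,0,0,-0.3,0],[50,0,0,-0.3,0],[50,0,0,-0.3,0],[50,0,0,-0.3,0],[50,0,0,-0.3,0],[50,0,0,-0.3,0],[50,0,0,-0.3,0],[50,0,0,-0.3,0],[50,0,0,0,0]],
  ],
)

```text
t: 3.85
eef_pos: [0.453, 0.2033, 0.0679]
tool_rot: [0.001, 1.0, 0.021, -0.001]
contact_force: [-0.7, 0.6, 0.1]
gripper_width: 0.581
grasp_force: 0.0
```

Emit:
arm_command(
  rows=[
    [[50,0.15,0.005,0,0],[50,0.15,0.005,0,0],[50,0.15,0.005,0,0],[50,0.15,0.005,0,0],[50,0.15,0.005,0,0],[50,0.15,0.005,0,0],[50,0.15,0.005,0,0],[50,0.15,0.005,0,0],[50,0.15,0.005,0,0],[50,0.15,0.005,0,0]],
  ],
)

```text
t: 5.1
eef_pos: [0.5442, 0.2072, 0.0692]
tool_rot: [-0.0, 1.0, 0.022, -0.0]
contact_force: [-3.7, 1.7, 0.4]
gripper_width: 0.586
grasp_force: 1.3
```

```bash
python3 - <<'E'
from h import *
s=cams.read_camera("side");t=cams.read_camera("top")
a=cv2.resize(s[110:230,210:370],None,fx=4,fy=4);b=cv2.resize(t[80:230,150:260],None,fx=3.2,fy=3.2)
cv2.imwrite("pics/d1.png",np.ascontiguousarray(np.hstack([a[:480,:440],b[:480]])[:,:,::-1]))
print(get_obs()["contact_force"])
E
```

```text
[-0.76508913 -0.18632895 -0.25649478]
```

View pics/d1.png

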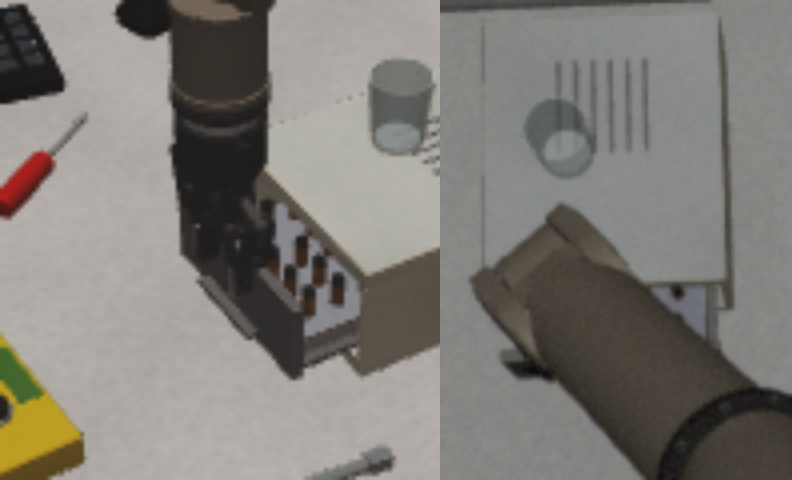

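The fingers are flat on the drawer front, which is moving in with about 35 mm still showing. The gripper body clears the sampler and the beaker.

Emit:
arm_command(
  rows=[
    [[50,0.1,0.005,0,0],[50,0.1,0.005,0,0],[50,0.1,0.005,0,0],[50,0.1,0.005,0,0],[50,0.1,0.005,0,0],[50,0.1,0.005,0,0],[50,0.05,0,0,0],[50,0.05,0,0,0],[50,0.05,0,0,0],[50,0.0,0,0,0]],
  ],
)

```text
t: 6.45
eef_pos: [0.5894, 0.2089, 0.0693]
tool_rot: [-0.0, 1.0, 0.021, 0.0]
contact_force: [-1.1, -0.1, -1.0]
gripper_width: 0.586
grasp_force: 0.3
```

Emit:
arm_command(
  rows=[
    [[50,0.03,0,0,0],[50,0.03,0,0,0],[50,0.03,0,0,0],[50,0.0,0,0,0],[50,0.0,0,0,0],[50,0,0,0,0],[50,0,0,0,0],[50,0,0,0,0],[50,0,0,0,0],[50,0,0,0,0]],
  ],
)

```text
t: 7.7
eef_pos: [0.5945, 0.2086, 0.0693]
tool_rot: [0.0, 1.0, 0.021, 0.0]
contact_force: [0.9, -0.7, -0.3]
gripper_width: 0.584
grasp_force: 0.0
```

Not at the stop yet; I'll keep pushing in small steps and watch the force.

Emit:
arm_command(
  rows=[
    [[50,0.04,0,0,0],[50,0.04,0,0,0],[50,0.02,0,0,0],[50,0.0,0,0,0],[50,0.0,0,0,0],[50,0,0,0,0],[50,0,0,0,0],[50,0,0,0,0],[50,0,0,0,0],[50,0,0,0,0]],
  ],
)

```text
t: 8.95
eef_pos: [0.5976, 0.2088, 0.069]
tool_rot: [0.001, 1.0, 0.022, -0.002]
contact_force: [-9.1, -0.0, 6.1]
gripper_width: 0.589
grasp_force: 4.7
```

The force rose to 9 N at x = 0.5976, right where I predicted the stop. I'll nudge once more, then retract and lift.

Emit:
arm_command(
  rows=[
    [[50,0.03,0,0,0],[50,0,0,0,0],[50,0,0,0,0],[50,-0.1,0,0,0],[50,-0.3,0,0,0],[50,-0.5,0,0,0],[50,-0.5,0,0,0],[50,-0.3,0,0.3,0],[50,0,0,0.5,0],[50,0,0,0.5,0]],
  ],
)

```text
t: 10.2
eef_pos: [0.5005, 0.2087, 0.1483]
tool_rot: [-0.0, 1.0, 0.021, 0.0]
contact_force: [0.1, -0.7, 0.0]
gripper_width: 0.588
grasp_force: 0.0
```

Emit:
arm_command(
  rows=[
    [[50,0,-0.1,0.5,0],[50,0,-0.4,0.5,0],[50,0,-0.6,0.3,-0.5],[50,0,-0.7,0,-0.5],[50,0,-0.7,0,-0.5],[50,0,-0.7,0,-0.5],[50,0,-0.7,0,-0.5],[50,0,-0.7,0,-0.5],[50,0,-0.5,0,-0.5],[50,0,-0.3,0,-0.5]],
  ],
)

```text
t: 11.45
eef_pos: [0.5004, -0.1169, 0.2254]
tool_rot: [0.0, 0.99, -0.14, 0.0]
contact_force: [-0.1, 0.3, 0.3]
gripper_width: 0.588
grasp_force: 0.0
```

```bash
python3 - <<'E'
from h import *
s=cams.read_camera("side");t=cams.read_camera("top")
a=cv2.resize(s[110:230,210:370],None,fx=4,fy=4);b=cv2.resize(t[80:230,150:260],None,fx=3.2,fy=3.2)
cv2.imwrite("pics/d2.png",np.ascontiguousarray(np.hstack([a[:480,:440],b[:480]])[:,:,::-1]))
E
```

```text
(no output)
```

View pics/d2.png

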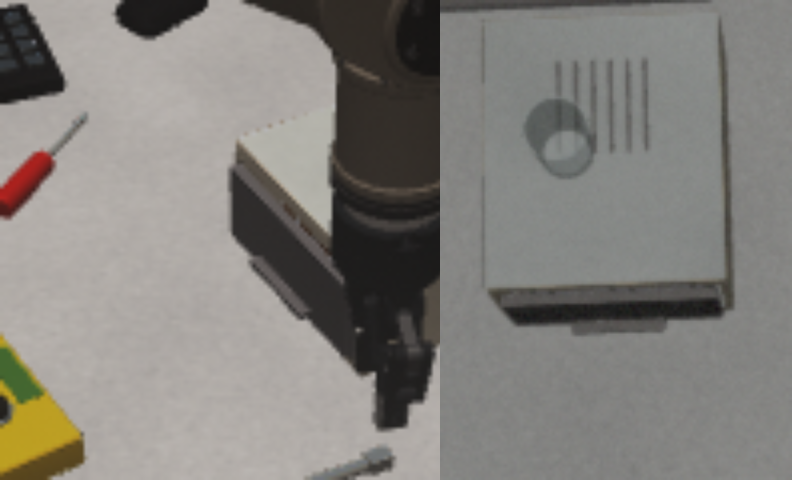

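The drawer is home: its front sits flush and the beaker hasn't moved. Next is the console.

Emit:
arm_command(
  rows=[
    [[50,0.2,-0.2,0,-0.1],[50,0.35,-0.3,0,-0.1],[50,0.35,-0.3,0,-0.1],[50,0.35,-0.3,-0.2,-0.14],[50,0.25,-0.2,-0.4,0],[50,0.14,-0.12,-0.5,0],[50,0,0,-0.5,0],[50,0,0,-0.4,0],[50,0,0,0,0],[50,0,0,0,0]],
  ],
)

```text
t: 12.8
eef_pos: [0.5998, -0.2001, 0.1062]
tool_rot: [-0.0, 0.988, -0.155, 0.001]
contact_force: [0.9, 0.5, 1.4]
gripper_width: 0.586
grasp_force: 0.0
```

```bash
python3 - <<'E'
from h import *
s=cams.read_camera("side");t=cams.read_camera("top")
cv2.imwrite("pics/k0.png",np.ascontiguousarray(s[:,:,::-1]))
cv2.imwrite("pics/k1.png",np.ascontiguousarray(np.hstack([cv2.resize(s[195:305,300:400],None,fx=5,fy=5,interpolation=2),cv2.resize(t[150:260,300:360],None,fx=5,fy=5,interpolation=2)])[:,:,::-1]))
p=get_obs()["eef_pos"];print(p,get_obs()["gripper_width"])
for d in(.032,-.032):
  y=np.array([.311,.95,0])*d
  for z in(.043,.05,p[2],p[2]+.007): print(d,z,proj("side",[p[0]+y[0],p[1]+y[1],z]))
E
```

```text
[ 0.59980655 -0.20045458  0.106706  ] 0.583265177559561
0.032 0.043 [341.08077025 250.90811841]
0.032 0.05 [341.33421146 249.43340636]
0.032 0.1067060031802356 [343.46045447 237.0613215 ]
0.032 0.1137060031802356 [343.73231445 235.47943515]
-0.032 0.043 [347.10529059 267.44213711]
-0.032 0.05 [347.39116017 265.98127536]
-0.032 0.1067060031802356 [349.79241163 253.71030767]
-0.032 0.1137060031802356 [350.09981475 252.13940441]
```

View pics/k1.png

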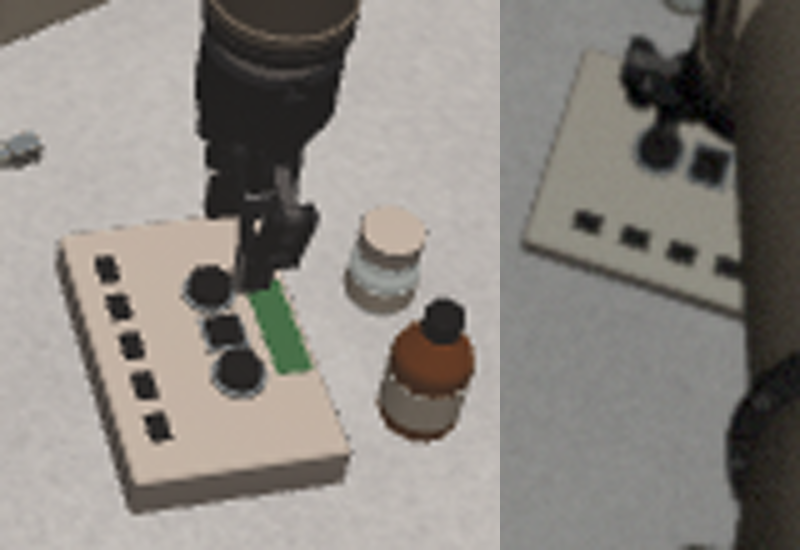

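The near fingertip is at pixel (351,252), within about 1 px of the prediction for the right key. The tips sit about 6 mm above the TCP height. Lowering now.

Emit:
arm_command(
  rows=[
    [[50,-0.01,-0.025,-0.2,0],[50,0,0,-0.2,0],[50,0,0,-0.2,0],[50,0,0,-0.15,0],[50,0,0,-0.1,0],[50,0,0,0,0],[50,0,0,0,0],[50,0,0,0,0],[50,0,0,0,0],[50,0,0,0,0]],
  ],
)

```text
t: 14.15
eef_pos: [0.598, -0.202, 0.0545]
tool_rot: [0.0, 0.988, -0.156, 0.0]
contact_force: [1.1, 1.0, 0.3]
gripper_width: 0.589
grasp_force: 0.0
```

```bash
python3 - <<'E'
from h import *
s=cams.read_camera("side");t=cams.read_camera("top")
cv2.imwrite("pics/k2.png",np.ascontiguousarray(np.hstack([cv2.resize(s[225:290,310:370],None,fx=8,fy=8,interpolation=2),cv2.resize(t[155:220,310:345],None,fx=8,fy=8,interpolation=2)])[:,:,::-1]))
E
```

```text
(no output)
```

View pics/k2.png

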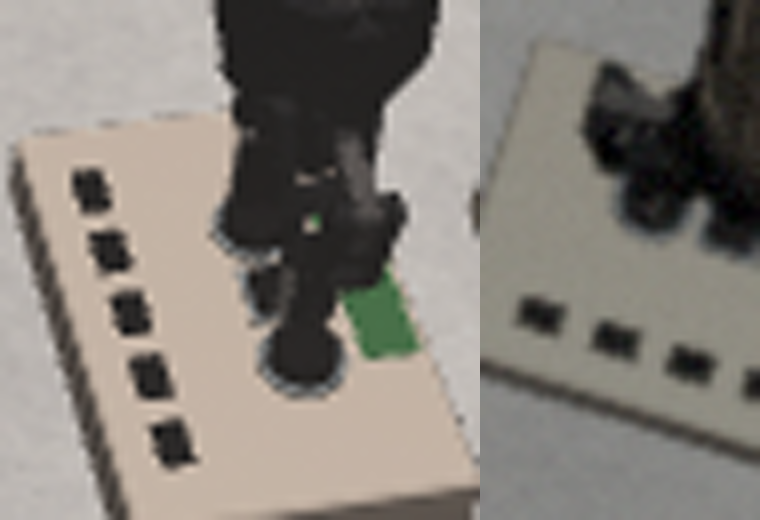

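The right finger stands over the right key at crop (300,350), and the left finger is over the left key. The square key between them is clear. Lowering in small steps while watching the force.

Emit:
arm_command(
  rows=[
    [[50,0,0,-0.04,0],[50,0,0,-0.04,0],[50,0,0,-0.04,0],[50,0,0,-0.03,0],[50,0,0,0,0],[50,0,0,0,0],[50,0,0,0,0],[50,0,0,0,0],[50,0,0,0,0],[50,0,0,0,0]],
  ],
)

```text
t: 15.5
eef_pos: [0.5979, -0.202, 0.0453]
tool_rot: [-0.0, 0.988, -0.156, -0.0]
contact_force: [-1.1, 1.0, 2.5]
gripper_width: 0.589
grasp_force: 1.7
```

Emit:
arm_command(
  rows=[
    [[50,0,0,-0.03,0],[50,0,0,-0.02,0],[50,0,0,0,0],[50,0,0,0,0],[50,0,0,0,0],[50,0,0,0,0],[50,0,0,0,0],[50,0,0,0,0],[50,0,0,0,0],[50,0,0,0,0]],
  ],
)

```text
t: 16.75
eef_pos: [0.5979, -0.202, 0.0424]
tool_rot: [0.0, 0.988, -0.156, -0.0]
contact_force: [-3.2, 1.1, 5.0]
gripper_width: 0.585
grasp_force: 2.9
```

Emit:
arm_command(
  rows=[
    [[50,0,0,-0.03,0],[50,0,0,-0.03,0],[50,0,0,-0.02,0],[50,0,0,0,0],[50,0,0,0,0],[50,0,0,0,0],[50,0,0,0,0],[50,0,0,0,0],[50,0,0,0,0],[50,0,0,0,0]],
  ],
)

```text
t: 18.0
eef_pos: [0.598, -0.202, 0.0398]
tool_rot: [0.0, 0.988, -0.156, 0.0]
contact_force: [-9.4, 2.7, 23.9]
gripper_width: 0.587
grasp_force: 11.8
```

24 N at z = 0.0398 means both keys are on their stops, and the travel since first touch matches 7 mm. I'll ease the force slightly and hold for at least 3 s.

Emit:
arm_command(
  rows=[
    [[50,-0.01,0,0.01,0],[50,0,0,0,0],[50,0,0,0,0],[50,0,0,0,0],[50,0,0,0,0],[50,0,0,0,0],[50,0,0,0,0],[50,0,0,0,0],[50,0,0,0,0],[50,0,0,0,0]],
  ],
)

```text
t: 19.25
eef_pos: [0.598, -0.202, 0.0399]
tool_rot: [0.0, 0.988, -0.156, 0.001]
contact_force: [-5.3, 1.6, 16.7]
gripper_width: 0.584
grasp_force: 8.9
```

```bash
python3 - <<'E'
from h import *
s=cams.read_camera("side")
cv2.imwrite("pics/k3.png",np.ascontiguousarray(cv2.resize(s[225:300,305:375],None,fx=8,fy=8,interpolation=2)[:,:,::-1]))
E
```

```text
(no output)
```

View pics/k3.png

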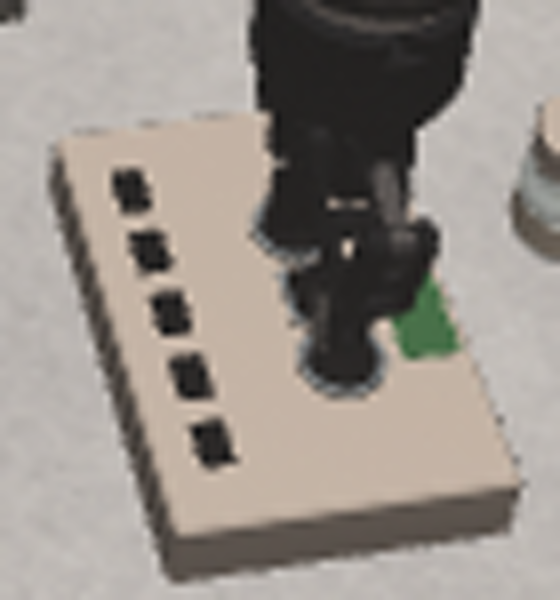

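Emit:
arm_command(
  rows=[
    [[50,0,0,0,0],[50,0,0,0,0],[50,0,0,0,0],[50,0,0,0,0],[50,0,0,0,0],[50,0,0,0,0],[50,0,0,0,0],[50,0,0,0,0],[50,0,0,0,0],[50,0,0,0,0]],
  ],
)

```text
t: 20.55
eef_pos: [0.598, -0.2021, 0.0399]
tool_rot: [0.0, 0.988, -0.156, 0.001]
contact_force: [-5.7, 2.5, 17.7]
gripper_width: 0.585
grasp_force: 8.9
```

Emit:
arm_command(
  rows=[
    [[50,0,0,0,0],[50,0,0,0,0],[50,0,0,0,0],[50,0,0,0,0],[50,0,0,0,0],[50,0,0,0,0],[50,0,0,0,0],[50,0,0,0,0],[50,0,0,0,0],[50,0,0,0,0]],
  ],
)

```text
t: 21.8
eef_pos: [0.598, -0.2021, 0.0399]
tool_rot: [0.0, 0.988, -0.156, 0.001]
contact_force: [-5.3, 0.9, 17.9]
gripper_width: 0.584
grasp_force: 8.9
```

Both keys are down with equal seating and the console hasn't moved. They have been held for more than 3.7 s. Releasing straight up.

Emit:
arm_command(
  rows=[
    [[50,0,0,0.04,0],[50,0,0,0.04,0],[50,0,0,0.06,0],[50,0,0,0.1,0],[50,0,0,0.2,0],[50,0,0,0.4,0],[50,0,0,0.5,0],[50,0,0,0.5,0],[50,0,0,0.5,0],[50,0,0,0.4,0]],
  ],
)

```text
t: 23.05
eef_pos: [0.5976, -0.2021, 0.2045]
tool_rot: [0.0, 0.988, -0.156, 0.001]
contact_force: [-0.2, -0.3, -1.1]
gripper_width: 0.588
grasp_force: 0.0
```

Emit:
arm_command(
  rows=[
    [[50,-0.3,0,0,0],[50,-0.5,0,0,0],[50,-0.5,0,0,0],[50,-0.3,0,0,0],[50,0,0,0,0],[50,0,0,0,0],[50,0,0,0,0],[50,0,0,0,0],[50,0,0,0,0],[50,0,0,0,0]],
  ],
)

```text
t: 24.3
eef_pos: [0.5014, -0.202, 0.2024]
tool_rot: [-0.0, 0.988, -0.156, -0.0]
contact_force: [0.4, 0.7, 0.4]
gripper_width: 0.588
grasp_force: 0.0
```

```bash
python3 - <<'E'
from h import *
s=cams.read_camera("side");s0=cv2.imread("pics/side0.png")[:,:,::-1]
for im in(s0,s):
  for q in blobs(im,(310,234,372,300),60): print(np.round(q[:3],1),end=" ")
  print()
cv2.imwrite("pics/end.png",np.ascontiguousarray(s[:,:,::-1]))
E
```

```text
[320.9 248.4  14.4] [341.5 252.   53.1] [323.3 256.   15.4] [344.4 260.7  36.4] [325.9 263.8  15.9] [347.5 268.6  58. ] [328.4 271.8  17.4] [331.  280.   17.4] 
[325.9 237.6  86.2] [320.9 248.4  14.4] [341.5 252.   53.1] [323.3 256.   15.3] [344.4 260.7  36.3] [325.9 263.8  15.8] [347.5 268.6  57.6] [328.4 271.8  16.8] [331.1 280.   17. ]
```

View pics/end.png

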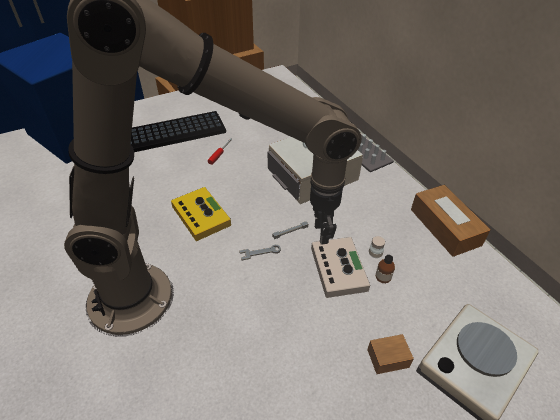

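The keys are back at their starting pixels to within 0.1 px, so they have sprung up and the console hasn't moved. The drawer is home, the bystanders are in place and the arm is clear.

```bash
python3 -c "
from station import job
print(job.hand_in())"
```

```text
the job is handed in; nothing more can be done
None
```

I pushed the drawer home and held both round keys fully down together for more than 3 s. On release they sprang back up, the console had not moved, and I handed the job in; no verdict came back.

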